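Drift the trivet's tongue into line and bolt it to its bracket

ROBOT

A 6-joint arm with a two-finger parallel gripper is mounted at the origin on a cart in front of the work surface, level with it; the furniture and walls round the work are solid. World frame = base frame: x ahead of the robot, y to its left, z up, the work surface at z = 0. Lengths are in m, angles in degrees, forces in N, time in s.
With the tool pointing down it reaches from about 0.4 to 0.825 m from the base axis. Payload 7 kg.
Tool frame: the origin (TCP) lies on the centre line of the jaws, within the pads' length; the fingertips stand 19 mm ahead of it and the grasp point (between the pads) is the TCP; z points along the fingers, y is the line along which they close (so a half turn about z gives the same grasp; the last joint's range is limited). The gripper opens to 88 mm and grips with 3 to 60 N. Pads are 19 mm wide; open, the fingers measure 130 mm over their backs; the gripper's body (78 mm by 193 mm) begins 47 mm behind the grasp point.
Start: joints at [-52.649, 20.546, 0.682, 0, -70.136, -16.507], TCP at [0.24, -0.631, 0.246] pointing down, gripper open.
Joint ranges: [-176.03, 176.03], [-82.01, 121.73], [-58.28, 71.71], [-173.87, 95.51], [-174.79, -0.11], [-173.66, 173.66]. Speed limits (degrees/s): [136.94, 136.94, 172.46, 180, 180, 180].

INTERFACE

Orientations are given as [roll, pitch, yaw] about the fixed x, y, z axes, in that order (R = Rz(yaw) Ry(pitch) Rx(roll)).
In Python, from plant import get_state, capture, close_job gives the robot as it stands.
- The arm moves only by the tool apply_moves, never from a script. Its argument "targets" is a list of rows, each a list of 7 numbers: the opening, from 0 (shut) to 1 (fully open), then the shift along the tool's x, y, z normalised to -1 to 1, where 1 is 1000 mm, then the turn, a rotation vector about the tool's x, y, z normalised to -1 to 1, where 1 is 90 degrees. In form: [[claw, tx, ty, tz, ax, ay, az], ...]. A call has 1 to 20 rows; each row shifts and turns the commanded pose from where the row before left it, along the tool's axes as they then stand; what a row does not reach is not made up. A row lasts 1/12 s, in which the tool goes at most 41.7 mm and 7.16 degrees, less where a joint would pass 70% of its speed; a pose out of reach is approached as far as the arm can. A call with a number of a shift or a turn outside -1 to 1 is refused whole. A call with a gripper value outside its range is refused whole. The fingers move at their own pace and stop on an object; "newtons" is the grip in N (left out, the last holds). Time passes only in rows, so rows that do not move let the fingers close. It gives the time, the measured TCP pose, the force, the opening and the grip force at its end, in the units of the state.
- get_state(): the state, without advancing time (a new reading comes with each control period).
- capture(name): name is "scene" or "side" or "wrist"; returns a dict with "frame" (400x640x3 uint8, red, green, blue), "range_z" (400x640 float32, m along the optical axis (not along the pixel's ray), 0 where there is no reading), "camera_matrix" (3x3 intrinsics, pixels), "k1" (the pictures are not rectified: a ray, as slopes to the right and down, at radius r is drawn at 1 + k1 r^2 times it, then the intrinsics apply), "T" (4x4, takes a point from camera to world coordinates). Camera axes: x right, y down, z forward; pixel columns grow to the right and rows downward; lengths in m; the calibration is good to about 2 mm. A picture is of the moment at which its call begins.
- close_job(): hands the job in; it is judged then, once.
The state is a dict: "time_s": time; "joints": joint angles; "qd": joint speeds; "joint_torque": joint torques, N m; "tcp_pos": TCP position; "eef_rot": TCP orientation; "contact_force": force on the tool from outside, world axes, zero at the start; "moment": the same for the moment, N m; "gripper_width": finger opening in m; "gripper_force": force on a finger pad.
Only numpy, scipy, OpenCV 4.12 (cv2) and the standard library are available. Lean on these libraries where they do the work, as an engineer would, in place of code of your own. Each camera call takes 0.05 s, during which the arm holds its last target. There are 200 camera calls.

TASK

The trivet's tongue sits a little too far out of its bracket, so the two bolt holes do not line up: work the tapered drift down through both holes until its collar rests on the bracket and the holes are in line. Then draw the drift out, put it back upright in either hole of the wooden stand, and push the bolt down through both holes until its collar sits flat on the bracket, and let go. Feel your way gently, never pressing the drift or the bolt with more than 35 N, move the trivet only with the drift and keep the hand off bracket and trivet, and leave the other things on the worktop where they are.

Things in the scene. Friction and masses are not known exactly. Their poses are not given: they have to be found in the camera images.
- bracket: Fixed steel bracket, base 100 x 100 x 5 mm, origin at its underside's centre, z up. On it a U saddle clamped anywhere within 9 mm either way along y (not measured); its top plate 64 (x) x 68 (y) x 8 mm, upper face at z = 66 mm, has a round 17.5 mm hole at its middle (x = 0). 3 mm under the plate lies the 8 mm tongue, hole 17.5 mm, 6.5 to 9 mm too far to +x (not measured). Both: 1 mm chamfers.
- ring (a point): Fixed mark 130 mm along +x from the bracket's axis, 55 mm up, where the trivet's centre belongs (the real one starts 6.5 to 9 mm farther out, at the saddle's y). Trivet: 90 mm steel wire ring on three legs, one piece with the tongue; slides along the bracket's x only, drags stiffly (about 7 N), stays where it is left. Under the tongue the saddle is empty.
- drift: Loose steel drift pin, 150 g, the taller of two pins in the stand. Origin on its axis at the collar's underside, z up to the handle. Collar 26 mm wide, z 0 to 5 mm; square handle 20 x 20 mm, faces square to x and y, to z = 52 mm. Below: straight round 16 mm shank to z = -20, then a taper to a blunt 5 mm tip at z = -60 mm (6 mm above the worktop when home in the bracket).
- drift_tip (a point): Centre of the drift's 5 mm blunt tip, 60 mm below its origin.
- bolt: Loose steel bolt, 100 g, the shorter pin in the stand. Origin on its axis at the collar's underside, z up to the head. Collar 26 mm wide, 4 mm thick; above it a square head 20 x 20 mm, faces square to x and y, to z = 32 mm. Below the collar a round 14 mm shank, 36 mm long, with a 1.5 mm chamfer at its end.
- stand: Wooden block 56 (x) x 140 (y) x 70 mm high, fixed; origin at the centre of its underside. Two round through holes, 21 mm wide, at y = +40 mm and y = -40 mm; the pins hang in them by their collars. Which pin is in which hole varies.
- stand_hole0 (a point): Mouth of the stand's hole at y = +40 mm, on its top face (70 mm above the worktop).
- stand_hole1 (a point): Mouth of the stand's hole at y = -40 mm, on its top face (70 mm above the worktop).
- salt_shaker: Bystander: salt shaker, 44 mm wide, 90 mm tall, origin under its centre.
- spice_jar: Bystander: spice jar with a dark cap, 44 mm wide, 105 mm tall, origin under its centre.
- tin: Bystander: food tin, 57 mm wide, 72 mm tall, origin under its centre.
- cup: Bystander: green espresso cup, 65 x 94 x 52 mm, origin under its centre.
- match_box: Bystander: match box 36 x 53 x 15 mm, origin under its centre.
Things that resemble listed ones, but are neither listed nor needed, are in the scene too. What is shaped like the drift but yellow is not meant.

How it is judged (in metres and radians):
On the way, in this order (a step that is already met when the one before it is completed fails the run):
1. the drift is worked home: its collar within 3 mm of the bracket's upper face, upright through both holes, which brings them in line (z of drift in the frame of bracket between 0.063 and 0.069 m and x of drift in the frame of bracket between -0.004 and 0.004 m and y of drift in the frame of bracket between -0.012 and 0.012 m and angle between the z axis of drift and the z axis of bracket, either way round below 0.12 rad), for 0.2 s.
2. the bolt is home in its place: collar within 2.5 mm of the bracket's upper face, through both holes (z of bolt in the frame of bracket between 0.063 and 0.0685 m and x of bolt in the frame of bracket between -0.004 and 0.004 m and y of bolt in the frame of bracket between -0.012 and 0.012 m and angle between the z axis of bolt and the z axis of bracket, either way round below 0.12 rad), for 0.2 s.
At the end, for the whole second after the job is handed in: The bolt stands upright through both holes, its collar within 2.5 mm of the bracket's upper face; the drift hangs upright in a hole of the stand by its collar (within 4 mm in height); both are released and at rest (all of step 2 and (horizontal distance between drift and stand_hole0 below 0.006 m or horizontal distance between drift and stand_hole1 below 0.006 m) and height (world z) of drift between 0.066 and 0.074 m and angle between drift's own z axis and vertical below 0.15 rad and linear speed of each of bolt, drift below 0.02 m/s); the robot touches nothing.
It fails at once if the drift pressed or levered against the bracket or trivet with more than 35 N (contact force between drift and bracket above 35 N).
It fails at once if the bolt pressed or levered against the bracket or trivet with more than 35 N (contact force between bolt and bracket above 35 N).
It fails at once if the gripper or arm pushes the bracket or trivet directly with more than 5 N (contact force between any of the fingers, the arm and bracket above 5 N).
It fails at once if the salt shaker, spice jar, tin, cup or match box moved more than 2 cm (distance of any of salt_shaker, spice_jar, tin, cup, match_box from where it was at the start of the episode above 0.02 m).
It also fails if it takes over 72 s, if anything falls off the work surface, if the arm or the gripper's body presses on something with over 40 N, if the wrist force passes 120 N, or if a joint passes its speed limit or range.

## Working session

There is one attempt and no reset: what is moved stays moved. The work goes in short steps, Python scripts to look and compute and a tool call to move; the robot and the scene stay as the last step left them, time stands still between calls to the robot, and variables do not carry over. Pictures are saved under pics/ and viewed, at most 13 in all, crops included, and the job is handed in when it is done.

Besides the shell and the picture viewer there is one more tool, called after "Request:" in YAML: its name, and indented under it one key for each argument. apply_moves: Moves the arm, as the interface text tells. Scaled input: -1 to 1 covers 1000 mm each way for a shift and 90 degrees each way for a turn. Its arguments: {"type":"object","properties":{"targets":{"type":"array","items":{"type":"array","items":{"type":"number"}}},"newtons":{"type":"number"}},"required":["targets"]}

```bash
mkdir -p pics; cat > h.py <<'E'
import numpy as np,cv2
from plant import get_state,capture,close_job
def pts(c):
    K=c["camera_matrix"];h,w=c["range_z"].shape
    u,v=np.meshgrid(np.arange(w),np.arange(h))
    p=np.stack([u,v],-1).reshape(-1,1,2).astype(np.float64)
    d=np.array([c["k1"],0,0,0,0],float)
    s=cv2.undistortPoints(p,np.array(K,float),d).reshape(h,w,2)
    z=c["range_z"];P=np.stack([s[...,0]*z,s[...,1]*z,z],-1)
    W=P@c["T"][:3,:3].T+c["T"][:3,3];W[z<=0]=np.nan
    return W
def px(c,p):
    T=np.linalg.inv(c["T"]);q=T[:3,:3]@np.array(p,float)+T[:3,3]
    s=q[:2]/q[2];s=s*(1+c["k1"]*(s@s));return c["camera_matrix"][:2,:2]@s+c["camera_matrix"][:2,2]
def save(c,n): cv2.imwrite("pics/"+n,c["frame"][...,::-1])
E
python3 - <<'E'
from h import *
import pickle
a=capture("scene");b=capture("side")
pickle.dump((a,b),open("ab.pkl","wb"))
im=np.vstack([a["frame"],b["frame"]])[...,::-1]
cv2.imwrite("pics/1.png",cv2.resize(im,(480,600)));save(a,"scene1.png");save(b,"side1.png")
print(a["T"],b["T"],get_state())
E
```

```text
[[ 0.53512358 -0.56410322  0.62883249 -0.22266446]
 [-0.84469107 -0.36771368  0.38895198 -0.79624531]
 [ 0.01182124 -0.73930657 -0.67326522  0.92939148]
 [ 0.          0.          0.          1.        ]] [[-0.98479318 -0.12796364  0.1175062   0.44354167]
 [-0.17277671  0.65058925 -0.73951459  0.52014512]
 [ 0.01818271 -0.74857126 -0.66280499  0.81601859]
 [ 0.          0.          0.          1.        ]] {'time_s': 0.1, 'joints': array([-5.26507076e+01,  2.05868231e+01,  6.37868047e-01, -1.75889502e-02,
       -7.01368451e+01, -1.65054985e+01]), 'qd': array([ 0.03993739, -0.12616802,  0.16169512,  0.06002836, -0.04523871,
       -0.01255604]), 'joint_torque': array([-1.19376113e-03, -5.84163737e+01,  2.93750149e+01,  7.01544687e+00,
        1.01350847e-02, -7.50927461e-05]), 'tcp_pos': array([ 0.23998416, -0.63044255,  0.24471379]), 'eef_rot': array([ 1.79913037e+02, -8.52445141e-03, -1.59162188e+02]), 'contact_force': array([-0.83084386, -0.4128661 , -0.12330768]), 'moment': array([0.00714386, 0.0094778 , 0.03942411]), 'gripper_force': 0.0, 'gripper_width': 0.08756727147136603}
```

View pics/scene1.png

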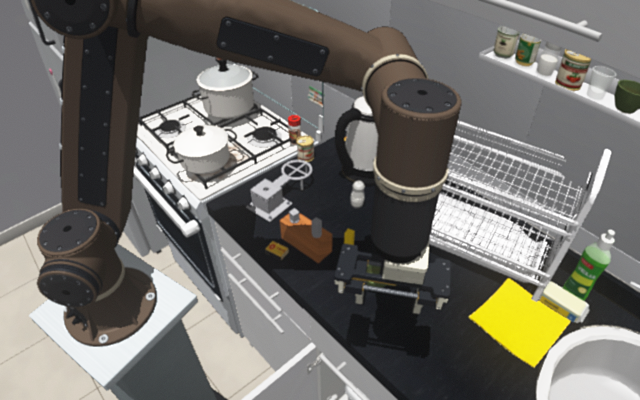

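View pics/side1.png

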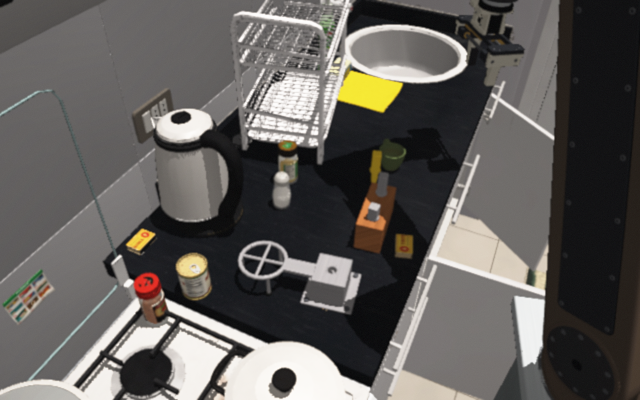

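The side view shows the bracket at (330,280), the trivet ring at (262,260) and the stand at (376,218). Two grey pins stand in it, a tall one at (382,185) and a short one at (373,210), with the yellow lookalike behind at (375,165). I'll take the tall grey one as the drift and the short grey one as the bolt. Next I'll measure these and check them in an enlarged crop.

```bash
python3 - <<'E'
from h import *
import pickle
a,b=pickle.load(open("ab.pkl","rb"))
cv2.imwrite("pics/crop1.png",cv2.resize(b["frame"][130:330,225:425,::-1],(600,600),interpolation=cv2.INTER_CUBIC))
for n,c in (("scene",a),("side",b)):
    W=pts(c);M=W.reshape(-1,3)
    def sel(cx,r,z0,z1):
        m=(np.hypot(M[:,0]-cx[0],M[:,1]-cx[1])<r)&(M[:,2]>z0)&(M[:,2]<z1);return M[m]
    for lab,(u,v) in {"scene":{"brk":(265,190),"drift":(317,225),"bolt":(293,215),"st":(305,235),"ring":(297,168)},"side":{"brk":(333,268),"drift":(382,180),"bolt":(373,208),"st":(376,222),"yel":(375,160),"mb":(403,245),"cup":(393,155),"salt":(282,185)}}[n].items():
        print(n,lab,np.round(np.nanmedian(W[v-2:v+3,u-2:u+3].reshape(-1,3),0),3))
W=pts(b)
M=W.reshape(-1,3)
def rect(cx,r,z0,z1,name):
    m=(np.hypot(M[:,0]-cx[0],M[:,1]-cx[1])<r)&(M[:,2]>z0)&(M[:,2]<z1)
    q=M[m][:,:2].astype(np.float32)
    print(name,m.sum(),cv2.minAreaRect(q*1000),np.median(M[m][:,2]) )
bc=W[268,333];st=W[222,376]
rect(bc,.07,.06,.072,"plate");rect(bc,.09,.002,.009,"base");rect(st,.09,.064,.073,"standtop")
rect(W[180,382],.03,.112,.13,"drifttop");rect(W[208,373],.03,.095,.108,"bolttop")
E
```

```text
scene brk [ 0.509 -0.099  0.063]
scene drift [ 0.427 -0.344  0.116]
scene bolt [ 0.439 -0.26   0.099]
scene st [ 0.417 -0.312  0.069]
scene ring [ 0.656 -0.111  0.048]
side brk [ 0.51  -0.111  0.06 ]
side drift [ 0.439 -0.323  0.116]
side bolt [ 0.45  -0.248  0.101]
side st [ 0.44 -0.24  0.07]
side yel [ 0.46  -0.41   0.099]
side mb [ 0.377 -0.237  0.017]
side cup [ 0.418 -0.543  0.02 ]
side salt [ 0.655 -0.315  0.072]
plate 1010 ((510.5763854980469, -103.38400268554688), (72.15312194824219, 64.70384979248047), 85.66182708740234) 0.06660913221009862
base 1124 ((506.94921875, -110.13507843017578), (177.78260803222656, 172.78919982910156), 57.65652847290039) 0.0045210640188490525
standtop 767 ((445.35675048828125, -274.8330078125), (112.3038330078125, 56.56328582763672), 81.89936065673828) 0.06963339529514168
drifttop 85 ((436.9166259765625, -331.66748046875), (22.683786392211914, 19.625030517578125), 85.1117935180664) 0.12054299797919843
bolttop 92 ((447.7276611328125, -252.47100830078125), (23.22299575805664, 20.01504898071289), 76.23500061035156) 0.10105991016543892
```

View pics/crop1.png

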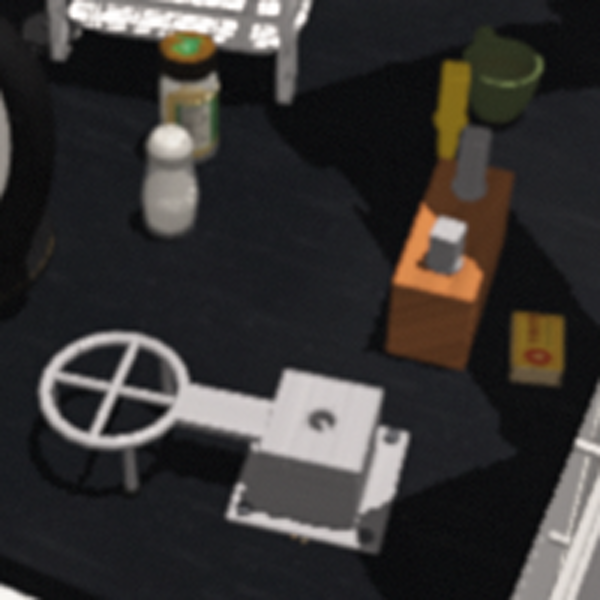

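The crop shows the tall grey drift at (470,160) in the far hole and the short bolt at (447,245) in the near hole. The yellow lookalike at (452,105) stands behind the stand. The two pins measure 80 mm apart, with tops at 0.121 and 0.101 m, which fits the drift and bolt. Moving above the stand.

Request:
apply_moves:
  targets:
    - [0.6, -0.0308, 0.0247, -0.005, 0, 0, 0]
    - [0.6, -0.0308, 0.0247, -0.005, 0, 0, 0]
    - [0.6, -0.0308, 0.0247, -0.005, 0, 0, 0]
    - [0.6, -0.0308, 0.0247, -0.005, 0, 0, 0]
    - [0.6, -0.0308, 0.0247, -0.005, 0, 0, 0]
    - [0.6, -0.0308, 0.0247, -0.005, 0, 0, 0]
    - [0.6, -0.0308, 0.0247, -0.005, 0, 0, 0]
    - [0.6, -0.0308, 0.0247, -0.005, 0, 0, 0]
    - [0.6, -0.0308, 0.0247, -0.005, 0, 0, 0]
    - [0.6, -0.0308, 0.0247, -0.005, 0, 0, 0]
    - [0.6, 0, 0, 0, 0, 0, -0.068]
    - [0.6, 0, 0, 0, 0, 0, -0.068]
    - [0.6, 0, 0, 0, 0, 0, -0.068]
    - [0.6, 0, 0, 0, 0, 0, -0.068]
    - [0.6, 0, 0, 0, 0, 0, -0.068]
    - [0.6, 0, 0, 0, 0, 0, -0.068]
    - [0.6, 0, 0, 0, 0, 0, -0.068]
    - [0.6, 0, 0, 0, 0, 0, -0.068]
    - [0.6, 0, 0, 0, 0, 0, -0.068]
    - [0.6, 0, 0, 0, 0, 0, -0.066]

```text
time_s: 1.77
tcp_pos: [0.4399, -0.2902, 0.2952]
eef_rot: [180.0, 0.0, -97.8]
contact_force: [0.7, 0.1, 0.7]
gripper_width: 0.0524
gripper_force: 0.0
```

```bash
python3 - <<'E'
from h import *
import pickle
c=capture("wrist");a=capture("scene");s=capture("side")
pickle.dump((c,a,s),open("w1.pkl","wb"))
cv2.imwrite("pics/w1.png",c["frame"][...,::-1])
st=get_state();print(st["time_s"],st["tcp_pos"],st["eef_rot"],st["contact_force"],st["gripper_width"]);print(c["T"])
M=pts(c).reshape(-1,3)
def rect(cx,r,z0,z1,name):
    m=(np.hypot(M[:,0]-cx[0],M[:,1]-cx[1])<r)&(M[:,2]>z0)&(M[:,2]<z1)
    q=M[m][:,:2].astype(np.float32)
    if m.sum()>5: print(name,m.sum(),np.round(cv2.minAreaRect(q*1000)[0],1),cv2.minAreaRect(q*1000)[1:],np.median(M[m][:,2]) )
rect((.445,-.29),.1,.064,.073,"standtop");rect((.437,-.332),.03,.112,.13,"drifttop");rect((.448,-.252),.03,.095,.108,"bolttop")
rect((.51,-.105),.07,.06,.072,"plate")
E
```

```text
1.9167 [ 0.43995048 -0.29028216  0.29531153] [ 1.79971445e+02  1.04122792e-02 -9.82901085e+01] [0.03767954 0.26826363 0.32842955] 0.05243208212031457
[[-9.90486473e-01  1.33435373e-01  3.36384839e-02  4.30692014e-01]
 [ 1.37609080e-01  9.59477965e-01  2.45897897e-01 -3.55792615e-01]
 [ 5.36093498e-04  2.48187502e-01 -9.68711865e-01  4.34225627e-01]
 [ 0.00000000e+00  0.00000000e+00  0.00000000e+00  1.00000000e+00]]
standtop 5938 [ 442.  -292.8] ((139.98489379882812, 56.06061553955078), 81.93167114257812) 0.06977111696750876
drifttop 519 [ 436.  -333.5] ((19.940536499023438, 19.864315032958984), 85.146484375) 0.12167343571871891
bolttop 420 [ 447. -254.] ((20.195796966552734, 19.8994083404541), 74.48690795898438) 0.10150890129531889
plate 840 [ 508.  -129.1] ((18.616472244262695, 64.9721908569336), 84.00990295410156) 0.06530763467274231
```

View pics/w1.png

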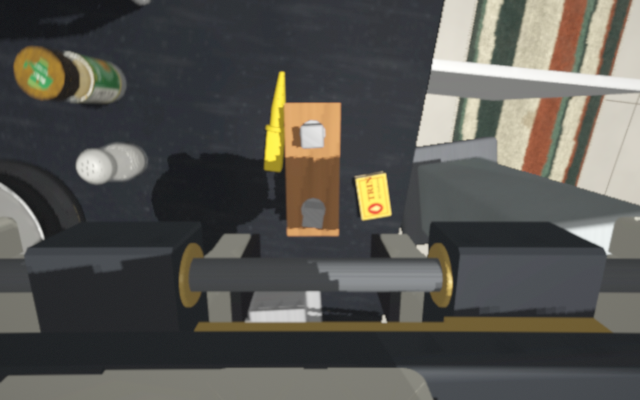

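The wrist picture shows the drift at (312,133), the bolt at (313,212) and the yellow lookalike lying loose at (275,130). The stand top measures 140 x 56 mm, as specified. Lowering onto the drift.

Request:
apply_moves:
  targets:
    - [0.55, 0.0217, 0, 0, 0, 0, -0.036]
    - [0.55, 0.0217, 0, 0, 0, 0, 0]
    - [0.55, 0, 0, 0.03, 0, 0, 0]
    - [0.55, 0, 0, 0.03, 0, 0, 0]
    - [0.55, 0, 0, 0.03, 0, 0, 0]
    - [0.55, 0, 0, 0.03, 0, 0, 0]
    - [0.55, 0, 0, 0.03, 0, 0, 0]
    - [0.55, 0, 0, 0.025, 0, 0, 0]
    - [0.55, 0, 0, 0.02, 0, 0, 0]
    - [0.55, 0, 0, 0, 0, 0, 0]
    - [0.55, 0, 0, 0, 0, 0, 0]
    - [0.1, 0, 0, 0, 0, 0, 0]
    - [0.1, 0, 0, 0, 0, 0, 0]
    - [0.1, 0, 0, 0, 0, 0, 0]
    - [0.1, 0, 0, 0, 0, 0, 0]
    - [0.1, 0, 0, 0, 0, 0, 0]
  newtons: 50

```text
time_s: 3.25
tcp_pos: [0.4356, -0.3336, 0.1014]
eef_rot: [-179.9, -0.0, -94.9]
contact_force: [0.9, -0.4, -0.6]
gripper_width: 0.0201
gripper_force: 0.3
```

Request:
apply_moves:
  targets:
    - [0.1, 0, 0, 0, 0, 0, 0]
    - [0.1, 0, 0, -0.01, 0, 0, 0]
    - [0.1, 0, 0, -0.02, 0, 0, 0]
    - [0.1, 0, 0, -0.03, 0, 0, 0]
    - [0.1, 0, 0, -0.035, 0, 0, 0]
    - [0.1, 0, 0, -0.035, 0, 0, 0]
    - [0.1, 0, 0, -0.035, 0, 0, 0]
    - [0.1, 0, 0, -0.035, 0, 0, 0]

```text
time_s: 3.92
tcp_pos: [0.4344, -0.3332, 0.303]
eef_rot: [-180.0, 0.0, -94.9]
contact_force: [0.7, -0.5, -0.8]
gripper_width: 0.0199
gripper_force: 50.0
```

```bash
python3 - <<'E'
from h import *
import pickle
c,a,s=pickle.load(open("w1.pkl","rb"))
M=np.vstack([pts(a).reshape(-1,3),pts(s).reshape(-1,3)])
for z in (.12,.16,.2,.25,.3):
    m=(np.abs(M[:,0]-.5)<.3)&(M[:,1]>-.13)&(M[:,1]<.3)&(M[:,2]>z)&(M[:,2]<z+.05)
    q=M[m]; print(z,m.sum(),[ (round(i,2),round(j,2)) for i,j in q[:: max(1,len(q)//12),:2]], q[:,1].min() if len(q) else '')
st=get_state();print(st)
c=capture("wrist");pickle.dump(c,open("w2.pkl","wb"));save(c,"w2.png")
E
```

```text
0.12 6719 [(np.float64(0.78), np.float64(0.3)), (np.float64(0.57), np.float64(0.14)), (np.float64(0.5), np.float64(0.14)), (np.float64(0.54), np.float64(0.11)), (np.float64(0.58), np.float64(0.14)), (np.float64(0.54), np.float64(0.14)), (np.float64(0.57), np.float64(0.16)), (np.float64(0.51), np.float64(0.15)), (np.float64(0.47), np.float64(0.15)), (np.float64(0.61), np.float64(0.19)), (np.float64(0.46), np.float64(0.16)), (np.float64(0.53), np.float64(0.19)), (np.float64(0.47), np.float64(0.18))] 0.0901791286090361
0.16 756 [(np.float64(0.8), np.float64(0.3)), (np.float64(0.78), np.float64(0.28)), (np.float64(0.74), np.float64(0.3)), (np.float64(0.52), np.float64(0.17)), (np.float64(0.54), np.float64(0.17)), (np.float64(0.54), np.float64(0.18)), (np.float64(0.55), np.float64(0.18)), (np.float64(0.53), np.float64(0.18)), (np.float64(0.55), np.float64(0.19)), (np.float64(0.53), np.float64(0.19)), (np.float64(0.53), np.float64(0.19)), (np.float64(0.8), np.float64(0.26))] 0.1572288253434143
0.2 0 [] 
0.25 0 [] 
0.3 0 [] 
{'time_s': 3.9167, 'joints': array([-1.69875856e+01,  6.59759260e+00, -1.02508112e+01, -8.41097321e-03,
       -7.31500888e+01,  1.20873133e+01]), 'qd': array([-1.62669794e-02, -1.29308861e+01,  3.94870758e+01,  3.98354831e-02,
       -5.24882184e+01,  1.48658826e-01]), 'joint_torque': array([-3.60223018e-01, -4.00485563e+01,  2.77297032e+01,  7.28000522e+00,
        1.37661025e+00, -3.28925897e-03]), 'tcp_pos': array([ 0.43442449, -0.33321163,  0.30297799]), 'eef_rot': array([-1.79996841e+02,  7.55584990e-03, -9.49027101e+01]), 'contact_force': array([ 0.66321366, -0.53936393, -0.84946589]), 'moment': array([-0.02014667, -0.08706543,  0.03388011]), 'gripper_force': 49.99981105327606, 'gripper_width': 0.019911336520623463}
```

View pics/w2.png

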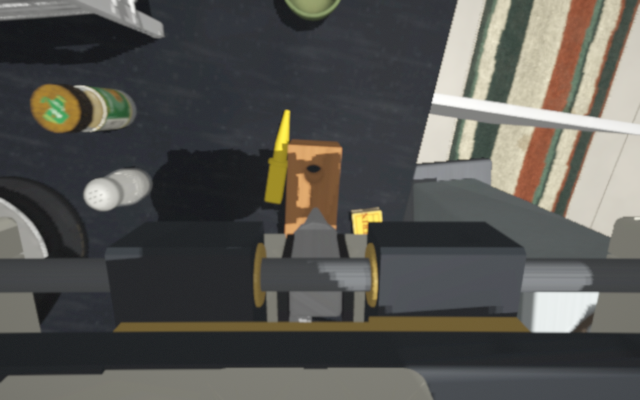

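The drift is held in the jaws at (318,260) and the empty stand hole is at (314,169). Moving on over the bracket to see its plate.

Request:
apply_moves:
  targets:
    - [0.1, -0.0279, -0.0051, 0, 0, 0, 0]
    - [0.1, -0.0279, -0.0051, 0, 0, 0, 0]
    - [0.1, -0.0279, -0.0051, 0, 0, 0, 0]
    - [0.1, -0.0279, -0.0051, 0, 0, 0, 0]
    - [0.1, -0.0279, -0.0051, 0, 0, 0, 0]
    - [0.1, -0.0279, -0.0051, 0, 0, 0, 0]
    - [0.1, -0.0279, -0.0051, 0, 0, 0, 0]
    - [0.1, -0.0279, -0.0051, 0, 0, 0, 0]
    - [0.1, -0.0279, -0.0051, 0, 0, 0, 0]
    - [0.1, -0.0279, -0.0051, 0, 0, 0, 0]
    - [0.1, 0, 0, 0, 0, 0, 0]
    - [0.1, 0, 0, 0, 0, 0, 0]
    - [0.1, 0, 0, 0, 0, 0, 0]

```text
time_s: 5.05
tcp_pos: [0.5095, -0.0598, 0.3006]
eef_rot: [180.0, -0.0, -94.9]
contact_force: [-0.2, -0.7, -1.7]
gripper_width: 0.0198
gripper_force: 50.0
```

```bash
python3 - <<'E'
from h import *
import pickle
c=capture("wrist");pickle.dump(c,open("w3.pkl","wb"));save(c,"w3.png")
st=get_state();print(st["time_s"],st["tcp_pos"],st["eef_rot"],st["contact_force"],st["moment"])
W=pts(c);M=W.reshape(-1,3)
def rect(m,name):
    q=M[m][:,:2].astype(np.float32)
    if m.sum()>5: r=cv2.minAreaRect(q*1000);print(name,m.sum(),np.round(r[0],1),np.round(r[1],1),round(r[2],2),np.round(np.median(M[m],0),4))
r=np.hypot(M[:,0]-.51,M[:,1]+.104)
rect((r<.055)&(M[:,2]>.06)&(M[:,2]<.072),"plate")
rect((r<.085)&(M[:,2]>.0025)&(M[:,2]<.009),"base")
rect((r<.015)&(M[:,2]<.06),"holepix")
m=(np.hypot(M[:,0]-.65,M[:,1]+.115)<.07)&(M[:,2]>.04)&(M[:,2]<.065);rect(m,"ring")
m=(M[:,2]>.15)&(np.hypot(M[:,0]-st["tcp_pos"][0],M[:,1]-st["tcp_pos"][1])<.02);rect(m,"drift")
for n,p in (("tcp",st["tcp_pos"]),("hole",(.51,-.104,.066)),("tip",st["tcp_pos"]-[0,0,.091])): print(n,px(c,p))
E
```

```text
5.1 [ 0.50943586 -0.06027562  0.30064443] [ 1.79985054e+02 -5.87204118e-03 -9.49059797e+01] [ 0.24033134  0.18175647 -1.42146703] [-0.00041171  0.10396562 -0.01108108]
plate 3815 [ 509.6 -103. ] [66.9 64. ] 84.91 [ 0.5096 -0.105   0.0658]
base 2657 [ 519.  -117.8] [115.8 141.2] 84.98 [ 0.4976 -0.1392  0.0049]
holepix 223 [ 509.6 -102.1] [20.1 18. ] 1.64 [ 0.5095 -0.1005  0.054 ]
ring 3365 [ 641.6 -110.3] [ 96.9 109.5] 51.08 [ 0.6433 -0.1147  0.0541]
drift 5375 [509.3 -62.1] [25.5 34.4] 84.11 [ 0.509  -0.0674  0.3202]
tcp [314.80283088 267.96819613]
hole [310.75984909 131.41558123]
tip [314.87288483 209.51461927]
```

View pics/w3.png

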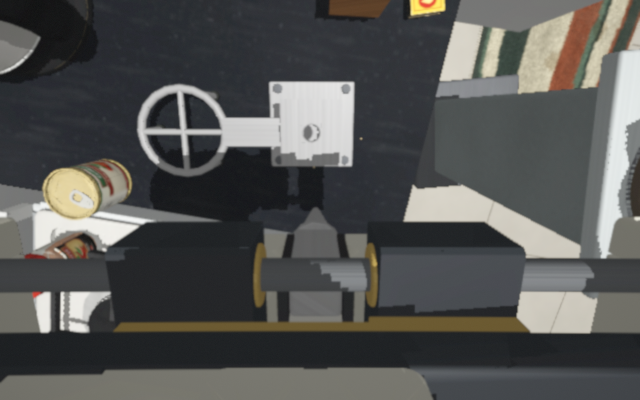

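The plate is at (312,123), its hole at (311,132), the ring at (183,130) and the drift tip at about (316,210). The plate measures 67 x 64 mm at z = 0.066, as specified. Now I'll compare the tip offset in the hand with the hole, both in this one picture.

```bash
python3 - <<'E'
from h import *
import pickle
c=pickle.load(open("w3.pkl","rb"));W=pts(c);M=W.reshape(-1,3)
ex=np.array([.9961,-.0887]);ey=np.array([.0887,.9961])
tcp=np.array([.50944,-.0601])
# plate-level hole: edge outline in the image, intersected with z=.066
g=cv2.cvtColor(c["frame"],cv2.COLOR_RGB2GRAY)
m=((np.abs(W[...,2]-.066)<.003)&(np.hypot(W[...,0]-.5096,W[...,1]+.103)<.05)).astype(np.uint8)
cs,h=cv2.findContours(m,cv2.RETR_CCOMP,cv2.CHAIN_APPROX_NONE)
for k,q in enumerate(cs):
    if len(q)>12:
        P=np.array([W[v,u] for u,v in q[:,0]]);L=(P[:,:2]-[.5096,-.103])@np.array([ex,ey]).T*1000
        print(k,h[0][k][3],len(q),"min",L.min(0).round(1),"max",L.max(0).round(1),"mean",L.mean(0).round(2))
# row/col profile of the hole depth
for lo in (.20,.21,.22,.23,.24,.25,.26,.265):
    s=(M[:,2]>lo)&(M[:,2]<lo+.008)&(np.hypot(*(M[:,:2]-tcp).T)<.025)
    if s.sum()>3:
        L=(M[s][:,:2]-tcp)@np.array([ex,ey]).T*1000
        print(lo,s.sum(),L.min(0).round(1),L.max(0).round(1),"xmid",(np.percentile(L[:,0],[2,98]).mean()).round(2))
cv2.imwrite("pics/c3.png",cv2.resize(np.hstack([c["frame"][100:160,270:350,::-1],c["frame"][195:255,280:360,::-1]]),(800,300),interpolation=cv2.INTER_CUBIC))
E
```

```text
0 -1 251 min [-32.  -33.5] max [32.  33.5] mean [-0.02 -0.74]
11 0 20 min [-11.3   0.6] max [-9.2 11. ] mean [-10.23   5.82]
12 0 49 min [-9.2 -9.5] max [9.7 9.1] mean [0.01 0.  ]
0.21 12 [-2.8 -3. ] [ 1.9 -1.1] xmid -0.41
0.22 19 [-4.5 -4.4] [ 3.7 -2.3] xmid -0.38
0.23 25 [-5.5 -5.7] [ 4.2 -2.5] xmid -0.68
0.24 47 [-7.  -7.1] [ 5.7 -3.1] xmid -0.57
0.25 36 [-4.6 -7.7] [ 4.4 -5.7] xmid -0.26
0.265 100 [-11.1 -12.4] [10.5 -6.1] xmid -0.28
```

View pics/c3.png

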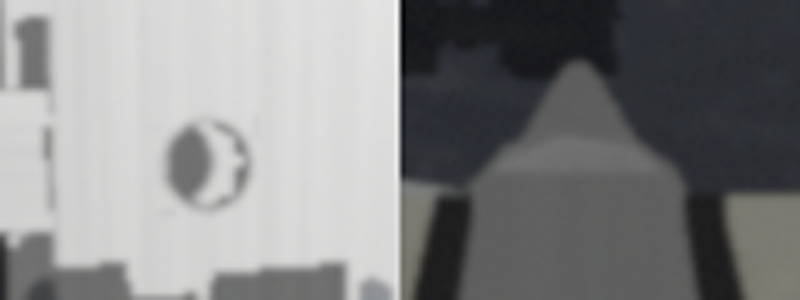

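The hole is centred on the plate, with a grey crescent of tongue on the left in the crop (+x), as expected. The drift axis sits 0.4 mm to -x and 0.6 mm to +y of the TCP. Moving to 4 mm on the +x side of the hole and coming down just above it.

Request:
apply_moves:
  targets:
    - [0.1, 0.0145, -0.0028, 0, 0, 0, 0]
    - [0.1, 0.0144, -0.0028, 0, 0, 0, 0]
    - [0.1, 0.0144, -0.0027, 0, 0, 0, 0]
    - [0.1, 0, 0, 0.025, 0, 0, 0]
    - [0.1, 0, 0, 0.03, 0, 0, 0]
    - [0.1, 0, 0, 0.03, 0, 0, 0]
    - [0.1, 0, 0, 0.03, 0, 0, 0]
    - [0.1, 0, 0, 0.018, 0, 0, 0]
    - [0.1, 0, 0, 0.005, 0, 0, 0]
    - [0.1, 0, 0, 0, 0, 0, 0]
    - [0.1, 0, 0, 0, 0, 0, 0]
    - [0.1, 0, 0, 0, 0, 0, 0]

```text
time_s: 6.1
tcp_pos: [0.5154, -0.104, 0.1642]
eef_rot: [-179.8, 0.0, -94.9]
contact_force: [0.0, -0.5, -1.3]
gripper_width: 0.0197
gripper_force: 50.0
```

```bash
python3 - <<'E'
from h import *
import pickle
c=capture("wrist");s=capture("side");pickle.dump((c,s),open("w4.pkl","wb"))
st=get_state();print(st["time_s"],st["tcp_pos"],st["eef_rot"],st["contact_force"],st["moment"])
ex=np.array([.9961,-.0887]);ey=np.array([.0887,.9961]);H=np.array([.5096,-.103])
M=pts(c).reshape(-1,3)
for lo in (.072,.08,.09,.10,.11,.128):
    m=(M[:,2]>lo)&(M[:,2]<lo+.006)&(np.hypot(*(M[:,:2]-H).T)<.025)
    if m.sum()>3:
        L=(M[m][:,:2]-H)@np.array([ex,ey]).T*1000;print(lo,m.sum(),L.min(0).round(1),L.max(0).round(1))
im=np.hstack([cv2.resize(c["frame"][150:290,240:400],(400,350)),cv2.resize(s["frame"][200:320,270:407],(400,350))])
cv2.imwrite("pics/c4.png",im[...,::-1])
E
```

```text
6.2 [ 0.51524238 -0.10375055  0.16407424] [-1.79851310e+02  2.73794214e-02 -9.48985386e+01] [ 0.10053993 -0.08940925 -0.56259454] [ 0.0426448   0.11467538 -0.03596049]
0.072 10 [ 3.4 -3.2] [ 8.1 -1.8]
0.08 12 [ 2.8 -4.4] [ 8.6 -2.7]
0.09 14 [ 1.6 -5.7] [ 9.8 -2.8]
0.1 29 [ 0.1 -6.9] [11.3 -3.9]
0.11 47 [-0.9 -8.1] [11.7 -4.1]
0.128 8 [ -4.7 -12.7] [15.5 -7.4]
```

View pics/c4.png

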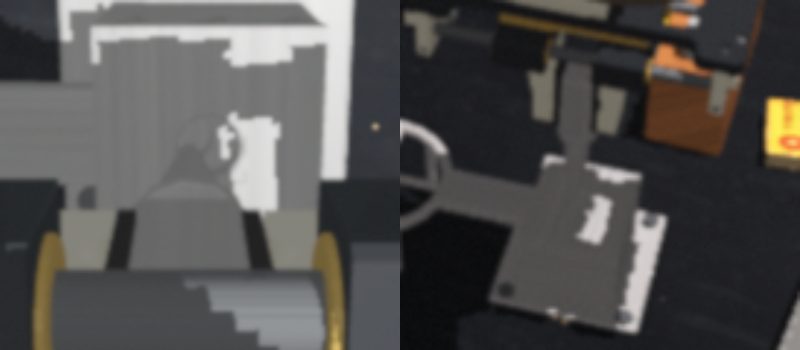

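The tip is in front of the hole in both views. The measured axis is at x = +5.6, y = 0, so I'll correct by -1.6 mm and feel downward.

Request:
apply_moves:
  targets:
    - [0.1, 0, 0.0016, 0, 0, 0, 0]
    - [0.1, 0, 0, 0.002, 0, 0, 0]
    - [0.1, 0, 0, 0.002, 0, 0, 0]
    - [0.1, 0, 0, 0.002, 0, 0, 0]
    - [0.1, 0, 0, 0.002, 0, 0, 0]
    - [0.1, 0, 0, 0.002, 0, 0, 0]
    - [0.1, 0, 0, 0.002, 0, 0, 0]
    - [0.1, 0, 0, 0, 0, 0, 0]
    - [0.1, 0, 0, 0, 0, 0, 0]

```text
time_s: 6.95
tcp_pos: [0.5127, -0.1036, 0.1503]
eef_rot: [180.0, -0.0, -94.9]
contact_force: [0.5, -0.5, -0.9]
gripper_width: 0.0198
gripper_force: 50.0
```

Request:
apply_moves:
  targets:
    - [0.1, 0, -0.0012, 0, 0, 0, 0]
    - [0.1, 0, 0, 0, 0, 0, 0]
    - [0.1, 0, 0, 0.002, 0, 0, 0]
    - [0.1, 0, 0, 0.002, 0, 0, 0]
    - [0.1, 0, 0, 0.002, 0, 0, 0]
    - [0.1, 0, 0, 0.002, 0, 0, 0]
    - [0.1, 0, 0, 0, 0, 0, 0]
    - [0.1, 0, 0, 0, 0, 0, 0]
    - [0.1, 0, 0, 0, 0, 0, 0]

```text
time_s: 7.7
tcp_pos: [0.514, -0.1037, 0.1426]
eef_rot: [180.0, -0.0, -94.9]
contact_force: [1.2, -0.6, -1.7]
gripper_width: 0.0196
gripper_force: 50.0
```

```bash
cat > m.py <<'E'
from h import *
def rep(off=.0314,H=(.5096,-.103),cam=True):
    st=get_state();t=st["tcp_pos"];H=np.array(H)
    B=np.array([[.9961,-.0887],[.0887,.9961]])
    l=B@(t[:2]-H)*1000
    print("t",st["time_s"],"tcp_b",l.round(2),"z",round(t[2]*1000,1),"collar-plate",round((t[2]-off-.066)*1000,1),"F_b",(B@st["contact_force"][:2]).round(1),round(st["contact_force"][2],1),"M",st["moment"].round(2),"rot",st["eef_rot"].round(2))
    if cam:
        c=capture("wrist");M=pts(c).reshape(-1,3)
        for lo in np.arange(.07,.13,.008):
            m=(M[:,2]>lo)&(M[:,2]<lo+.006)&(np.hypot(*(M[:,:2]-t[:2]).T)<.018)
            if m.sum()>5:
                L=(M[m][:,:2]-H)@B.T*1000;print(lo.round(3),m.sum(),L.min(0).round(1),L.max(0).round(1),"xm",(L.min(0)+L.max(0))[0].round(1)/2)
if __name__=="__main__": rep()
E
python3 m.py
```

```text
t 7.7 tcp_b [ 4.47 -0.28] z 142.6 collar-plate 45.2 F_b [ 1.2 -0.5] -1.7 M [0.03 0.09 0.01] rot [180.   -0.  -94.9]
0.07 17 [ 0.1 -5.6] [ 8.7 -3.4] xm 4.4
0.078 27 [-1.5 -7. ] [ 9.7 -3.3] xm 4.1
0.086 44 [-2.4 -7.9] [10.2 -4. ] xm 3.9
0.094 14 [ 0.5 -8.1] [ 7.7 -7. ] xm 4.15
0.11 191 [ -6.7 -12.8] [14.9 -6.6] xm 4.15
0.118 181 [ -8.8 -10.4] [17.2 -7.7] xm 4.2
0.126 275 [ -9.7 -11.3] [18.6 -7.5] xm 4.5
```

No contact yet. The axis is at x = +4.1, y = +0.1 and the tip is 15 mm deep. I'll continue down, easing toward -x along the taper.

Request:
apply_moves:
  targets:
    - [0.1, 0, 0.0006, 0.0015, 0, 0, 0]
    - [0.1, 0, 0.0002, 0.0015, 0, 0, 0]
    - [0.1, 0, 0.0002, 0.0015, 0, 0, 0]
    - [0.1, 0, 0.0002, 0.0015, 0, 0, 0]
    - [0.1, 0, 0.0002, 0.0015, 0, 0, 0]
    - [0.1, 0, 0.0002, 0.0015, 0, 0, 0]
    - [0.1, 0, 0, 0, 0, 0, 0]

```text
time_s: 8.33
tcp_pos: [0.513, -0.1035, 0.1336]
eef_rot: [-179.9, 0.0, -94.9]
contact_force: [2.2, -0.1, -1.7]
gripper_width: 0.0196
gripper_force: 50.0
```

```bash
python3 m.py
```

```text
t 8.3333 tcp_b [ 3.42 -0.19] z 133.6 collar-plate 36.2 F_b [2.2 0.1] -1.7 M [-0.1  -0.83 -0.01] rot [-179.94    0.    -94.89]
0.07 28 [-2.5 -6.8] [ 8.8 -3.5] xm 3.15
0.078 42 [-3.4 -7.9] [ 9.2 -4. ] xm 2.9
0.086 9 [-1.  -7.9] [ 6.2 -7. ] xm 2.6
0.102 253 [ -7.7 -12.9] [14.  -6.2] xm 3.15
0.11 197 [-10.  -10.4] [16.6 -7.8] xm 3.3
0.118 293 [-11.1 -11.4] [17.7 -7.9] xm 3.3
0.126 350 [-11.1 -11.4] [17.9 -7.8] xm 3.4
```

Request:
apply_moves:
  targets:
    - [0.1, 0, 0, 0, 0, 0, 0]
    - [0.1, 0, 0, 0, 0, 0, 0]

```text
time_s: 8.55
tcp_pos: [0.5129, -0.1035, 0.1337]
eef_rot: [-179.9, 0.0, -94.9]
contact_force: [3.2, -1.2, -2.7]
gripper_width: 0.0196
gripper_force: 50.0
```

```bash
python3 -c "
from m import *
rep(cam=False)"
```

```text
t 8.55 tcp_b [ 3.33 -0.2 ] z 133.7 collar-plate 36.3 F_b [ 3.2 -0.9] -2.7 M [-0.17 -1.29 -0.  ] rot [-1.7995e+02  1.0000e-02 -9.4890e+01]
```

Request:
apply_moves:
  targets:
    - [0.1, 0, 0.0002, 0.0015, 0, 0, 0]
    - [0.1, 0, 0.0002, 0.0015, 0, 0, 0]
    - [0.1, 0, 0.0002, 0.0015, 0, 0, 0]
    - [0.1, 0, 0.0002, 0.0015, 0, 0, 0]
    - [0.1, 0, 0, 0, 0, 0, 0]

```text
time_s: 8.97
tcp_pos: [0.5127, -0.1034, 0.1283]
eef_rot: [-179.9, 0.0, -94.9]
contact_force: [3.1, 0.3, 3.2]
gripper_width: 0.0199
gripper_force: 50.0
```

```bash
python3 m.py
```

```text
t 8.9667 tcp_b [ 3.12 -0.11] z 128.3 collar-plate 30.9 F_b [3.1 0.5] 3.2 M [ 0.02 -1.6  -0.05] rot [-1.7986e+02  1.0000e-02 -9.4870e+01]
0.07 30 [-3.1 -7.5] [ 9.5 -3.6] xm 3.2
0.078 33 [-1.3 -8. ] [ 8.2 -5.6] xm 3.5
0.094 60 [ -8.1 -12.7] [13.7 -5.8] xm 2.85
0.102 171 [ -7.  -12.7] [13.  -6.9] xm 3.05
0.11 281 [-11.1 -11. ] [17.3 -7.6] xm 3.1
0.118 345 [-11.4 -11.4] [17.8 -7.5] xm 3.2
0.126 469 [-13.1 -11.2] [18.9 -6. ] xm 2.9
```

Request:
apply_moves:
  targets:
    - [0.1, 0, 0.0006, 0, 0, 0, 0]
    - [0.1, 0, 0.0006, 0, 0, 0, 0]
    - [0.1, 0, 0.0003, 0.001, 0, 0, 0]
    - [0.1, 0, 0.0002, 0.001, 0, 0, 0]
    - [0.1, 0, 0.0002, 0.001, 0, 0, 0]
    - [0.1, 0, 0, 0, 0, 0, 0]

```text
time_s: 9.52
tcp_pos: [0.5118, -0.1032, 0.1254]
eef_rot: [-179.8, 0.0, -94.9]
contact_force: [7.3, -0.7, 2.8]
gripper_width: 0.0195
gripper_force: 50.0
```

```bash
python3 m.py
```

```text
t 9.5167 tcp_b [2.17 0.03] z 125.4 collar-plate 28.0 F_b [ 7.4 -0. ] 2.8 M [-0.19 -2.83 -0.01] rot [-1.7976e+02  2.0000e-02 -9.4860e+01]
0.07 43 [-4.  -7.7] [ 8.6 -3.7] xm 2.3
0.078 8 [-1.  -7.9] [ 5.1 -6.8] xm 2.05
0.094 256 [ -9.  -12.7] [12.8 -5.6] xm 1.9
0.102 205 [-11.5 -10. ] [15.4 -7.3] xm 1.95
0.11 291 [-12.2 -11. ] [16.4 -7.8] xm 2.1
0.118 348 [-12.3 -11.1] [16.7 -7.5] xm 2.2
0.126 410 [-14.1 -10.6] [18.  -6.1] xm 1.9
```

Request:
apply_moves:
  targets:
    - [0.1, 0, 0.0005, 0.001, 0, 0, 0]
    - [0.1, 0, 0.0002, 0.001, 0, 0, 0]
    - [0.1, 0, 0.0002, 0.001, 0, 0, 0]
    - [0.1, 0, 0.0002, 0.001, 0, 0, 0]
    - [0.1, 0, 0.0002, 0.001, 0, 0, 0]
    - [0.1, 0, 0.0001, 0.001, 0, 0, 0]
    - [0.1, 0, 0, 0, 0, 0, 0]

```text
time_s: 10.15
tcp_pos: [0.5106, -0.103, 0.1195]
eef_rot: [-179.7, 0.0, -94.9]
contact_force: [7.1, 0.3, 3.1]
gripper_width: 0.0202
gripper_force: 50.0
```

```bash
python3 m.py
```

```text
t 10.15 tcp_b [0.95 0.1 ] z 119.5 collar-plate 22.1 F_b [7.  0.9] 3.1 M [-0.12 -2.83 -0.01] rot [-1.7974e+02  3.0000e-02 -9.4850e+01]
0.07 28 [-3.4 -7.8] [ 5.6 -5.5] xm 1.1
0.086 91 [-10.2 -12.9] [11.6 -5.7] xm 0.75
0.094 153 [-12.4 -10. ] [10.6 -7.6] xm -0.9
0.102 277 [-13.3 -10.9] [15.2 -7.3] xm 0.95
0.11 333 [-13.3 -11. ] [15.3 -7.3] xm 1.0
0.118 456 [-15.1 -10.8] [16.8 -5.8] xm 0.85
0.126 136 [-12.2 -10.9] [15.2 -8.7] xm 1.45
```

Request:
apply_moves:
  targets:
    - [0.1, 0, 0.0002, 0.001, 0, 0, 0]
    - [0.1, 0, 0.0002, 0.001, 0, 0, 0]
    - [0.1, 0, 0.0002, 0.001, 0, 0, 0]
    - [0.1, 0, 0.0001, 0.001, 0, 0, 0]
    - [0.1, 0, 0, 0.001, 0, 0, 0]
    - [0.1, 0, 0, 0.001, 0, 0, 0]
    - [0.1, 0, 0, 0, 0, 0, 0]

```text
time_s: 10.78
tcp_pos: [0.5099, -0.1029, 0.1135]
eef_rot: [-179.7, 0.0, -94.9]
contact_force: [6.9, 0.4, 2.9]
gripper_width: 0.0198
gripper_force: 50.0
```

```bash
python3 m.py
```

```text
t 10.7833 tcp_b [0.25 0.1 ] z 113.5 collar-plate 16.1 F_b [6.8 1. ] 2.9 M [-0.07 -2.78  0.07] rot [-1.7975e+02  3.0000e-02 -9.4850e+01]
0.078 25 [-10.8 -12.4] [10.5 -5.7] xm -0.15
0.086 256 [-10.1 -12.6] [10.3 -6.5] xm 0.1
0.094 258 [-14.  -10.7] [14.5 -7.1] xm 0.25
0.102 324 [-14.  -11.3] [14.7 -7.7] xm 0.35
0.11 453 [-15.7 -11.1] [16.1 -5.3] xm 0.2
0.118 266 [-13.5 -10. ] [14.8 -8.3] xm 0.65
0.126 8 [-9.9  0.4] [ 9.7 10.6] xm -0.1
```

Request:
apply_moves:
  targets:
    - [0.1, 0, 0, 0.001, 0, 0, 0]
    - [0.1, 0, 0, 0.001, 0, 0, 0]
    - [0.1, 0, 0, 0.001, 0, 0, 0]
    - [0.1, 0, 0, 0.001, 0, 0, 0]
    - [0.1, 0, 0, 0.001, 0, 0, 0]
    - [0.1, 0, 0, 0.001, 0, 0, 0]
    - [0.1, 0, 0, 0.001, 0, 0, 0]
    - [0.1, 0, 0, 0.001, 0, 0, 0]
    - [0.1, 0, 0, 0, 0, 0, 0]

```text
time_s: 11.58
tcp_pos: [0.5097, -0.1029, 0.1053]
eef_rot: [-179.8, 0.0, -94.9]
contact_force: [5.9, -0.4, 2.7]
gripper_width: 0.0198
gripper_force: 50.0
```

```bash
python3 -c "
from m import *
rep(cam=False)"
```

```text
t 11.5833 tcp_b [0.11 0.13] z 105.3 collar-plate 7.9 F_b [5.9 0.1] 2.7 M [-0.01 -2.72  0.02] rot [-1.7977e+02  3.0000e-02 -9.4860e+01]
```

Request:
apply_moves:
  targets:
    - [0.1, 0, 0, 0.001, 0, 0, 0]
    - [0.1, 0, 0, 0.001, 0, 0, 0]
    - [0.1, 0, 0, 0.001, 0, 0, 0]
    - [0.1, 0, 0, 0.001, 0, 0, 0]
    - [0.1, 0, 0, 0.001, 0, 0, 0]
    - [0.1, 0, 0, 0.001, 0, 0, 0]
    - [0.1, 0, 0, 0, 0, 0, 0]
    - [0.1, 0, 0, 0, 0, 0, 0]

```text
time_s: 12.25
tcp_pos: [0.5096, -0.1029, 0.0992]
eef_rot: [-179.8, 0.0, -94.9]
contact_force: [6.4, -0.3, 1.1]
gripper_width: 0.0196
gripper_force: 50.0
```

```bash
python3 m.py
```

```text
t 12.25 tcp_b [-0.04  0.14] z 99.2 collar-plate 1.8 F_b [6.4 0.3] 1.1 M [-0.   -2.77 -0.03] rot [-1.7979e+02  3.0000e-02 -9.4870e+01]
0.07 265 [-10.5 -12.7] [10.1 -6.4] xm -0.2
0.078 241 [-13.7 -10. ] [13.1 -7.2] xm -0.25
0.086 309 [-14.3 -10.9] [14.3 -7.5] xm -0.0
0.094 431 [-15.7 -11. ] [15.  -5.5] xm -0.35
0.102 362 [-13.8 -10.1] [15.6 -7.7] xm 0.9
0.118 1331 [-10.4  -2.7] [ 9.6 10.5] xm -0.4
0.126 563 [-14.3  -7. ] [13.4  8.1] xm -0.45
```

Request:
apply_moves:
  targets:
    - [0.1, 0, 0, 0.0006, 0, 0, 0]
    - [0.1, 0, 0, 0.0006, 0, 0, 0]
    - [0.1, 0, 0, 0.0006, 0, 0, 0]
    - [0.1, 0, 0, 0, 0, 0, 0]
    - [0.1, 0, 0, 0, 0, 0, 0]
    - [0.1, 0, 0, 0, 0, 0, 0]

```text
time_s: 12.8
tcp_pos: [0.5096, -0.1029, 0.0974]
eef_rot: [-179.8, 0.0, -94.9]
contact_force: [7.6, -0.2, 2.3]
gripper_width: 0.0199
gripper_force: 50.0
```

```bash
python3 -c "
from m import *
rep(cam=False)
c=capture('side');cv2.imwrite('pics/s5.png',cv2.resize(c['frame'][200:320,270:430,::-1],(640,480),interpolation=cv2.INTER_CUBIC))"
```

```text
t 12.8 tcp_b [-0.06  0.14] z 97.4 collar-plate 0.0 F_b [7.6 0.5] 2.3 M [-0.03 -2.68  0.03] rot [-1.7979e+02  3.0000e-02 -9.4860e+01]
```

Request:
apply_moves:
  targets:
    - [0.1, 0, 0, 0.0004, 0, 0, 0]
    - [0.1, 0, 0, 0.0004, 0, 0, 0]
    - [0.1, 0, 0, 0, 0, 0, 0]
    - [0.1, 0, 0, 0, 0, 0, 0]
    - [0.1, 0, 0, 0, 0, 0, 0]

```text
time_s: 13.27
tcp_pos: [0.5096, -0.1029, 0.0974]
eef_rot: [-179.8, 0.0, -94.8]
contact_force: [4.3, 0.7, 8.8]
gripper_width: 0.0197
gripper_force: 50.0
```

```bash
python3 m.py
```

```text
t 13.2667 tcp_b [-0.03  0.13] z 97.4 collar-plate -0.0 F_b [4.3 1. ] 8.8 M [ 0.49 -1.63 -0.06] rot [-1.7977e+02  2.0000e-02 -9.4850e+01]
0.07 245 [-10.4 -12.5] [ 9.7 -6.6] xm -0.35
0.078 255 [-14.2 -10.9] [14.2 -7.3] xm 0.0
0.086 318 [-14.2 -10.9] [14.4 -7.5] xm 0.05
0.094 461 [-16.1 -10.9] [15.7 -5.4] xm -0.15
0.102 264 [-13.9 -10.3] [14.4 -8.1] xm 0.25
0.11 11 [-10.4   0.3] [ 9.3 10.6] xm -0.5
0.118 639 [-14.2  -4.1] [13.3 10.4] xm -0.4
0.126 144 [-14.2  -8.4] [13.4  6.2] xm -0.4
```

The drift is home: collar on the plate and vertical force up to about 9 N. Drawing it out.

Request:
apply_moves:
  targets:
    - [0.1, 0, 0, -0.001, 0, 0, 0]
    - [0.1, 0, 0, -0.002, 0, 0, 0]
    - [0.1, 0, 0, -0.003, 0, 0, 0]
    - [0.1, 0, 0, -0.005, 0, 0, 0]
    - [0.1, 0, 0, -0.008, 0, 0, 0]
    - [0.1, 0, 0, -0.01, 0, 0, 0]
    - [0.1, 0, 0, -0.01, 0, 0, 0]
    - [0.1, 0, 0, -0.015, 0, 0, 0]
    - [0.1, 0, 0, -0.02, 0, 0, 0]
    - [0.1, 0, 0, -0.02, 0, 0, 0]
    - [0.1, 0, 0, -0.02, 0, 0, 0]
    - [0.1, 0, 0, -0.02, 0, 0, 0]
    - [0.1, 0, 0, -0.02, 0, 0, 0]
    - [0.1, 0, 0, -0.02, 0, 0, 0]
    - [0.1, 0, 0, 0, 0, 0, 0]
    - [0.1, 0, 0, 0, 0, 0, 0]
    - [0.1, 0, 0, 0, 0, 0, 0]

```text
time_s: 14.73
tcp_pos: [0.5061, -0.1031, 0.2687]
eef_rot: [179.8, 0.0, -94.9]
contact_force: [0.5, -0.5, -1.5]
gripper_width: 0.0196
gripper_force: 50.0
```

Request:
apply_moves:
  targets:
    - [0.1, 0.0336, 0.0076, 0, 0, 0, 0]
    - [0.1, 0.0336, 0.0076, 0, 0, 0, 0]
    - [0.1, 0.0336, 0.0076, 0, 0, 0, 0]
    - [0.1, 0.0336, 0.0076, 0, 0, 0, 0]
    - [0.1, 0.0336, 0.0076, 0, 0, 0, 0]
    - [0.1, 0.0336, 0.0075, 0, 0, 0, 0]
    - [0.1, 0.0336, 0.0075, 0, 0, 0, 0]
    - [0.1, 0, 0, 0, 0, 0, 0]
    - [0.1, 0, 0, 0, 0, 0, 0]
    - [0.1, 0, 0, 0, 0, 0, 0]
    - [0.1, 0, 0, 0, 0, 0, 0]
    - [0.1, 0, 0, 0, 0, 0, 0]

```text
time_s: 15.73
tcp_pos: [0.4349, -0.3319, 0.2696]
eef_rot: [180.0, 0.0, -94.8]
contact_force: [0.4, -0.2, -0.7]
gripper_width: 0.0195
gripper_force: 50.0
```

```bash
python3 - <<'E'
from h import *
s=get_state();print(s["time_s"],s["tcp_pos"],s["eef_rot"],s["contact_force"])
c=capture("wrist");save(c,"w6.png")
W=pts(c);M=W.reshape(-1,3)
m=((np.abs(W[...,2]-.070)<.003)&(np.hypot(W[...,0]-.442,W[...,1]+.293)<.09)).astype(np.uint8)
m=m*255
cs,h=cv2.findContours(m,cv2.RETR_CCOMP,cv2.CHAIN_APPROX_NONE)
for k,q in enumerate(cs):
    if len(q)>12:
        P=np.array([W[v,u] for u,v in q[:,0]])[:,:2]*1000;print(h[0][k][3],len(q),P.min(0).round(1),P.max(0).round(1),cv2.minAreaRect(P.astype(np.float32)))
E
```

```text
15.7333 [ 0.43491649 -0.33194434  0.26962104] [ 1.79962501e+02  2.27697569e-02 -9.48195800e+01] [ 0.3508928  -0.22764125 -0.7241955 ]
-1 302 [ 404.5 -366.6] [ 471.9 -275.1] ((438.6055908203125, -317.2142639160156), (91.96455383300781, 56.116127014160156), 82.04080963134766)
0 64 [ 425.6 -345.3] [ 447.6 -322. ] ((436.434814453125, -333.37103271484375), (22.55406379699707, 22.131624221801758), 75.92662048339844)
```

Request:
apply_moves:
  targets:
    - [0.1, 0.0014, -0.0019, 0.01, 0, 0, 0]
    - [0.1, 0, 0, 0.025, 0, 0, 0]
    - [0.1, 0, 0, 0.03, 0, 0, 0]
    - [0.1, 0, 0, 0.025, 0, 0, 0]
    - [0.1, 0, 0, 0.012, 0, 0, 0]
    - [0.1, 0, 0, 0.008, 0, 0, 0]
    - [0.1, 0, 0, 0.008, 0, 0, 0]
    - [0.1, 0, 0, 0.008, 0, 0, 0]
    - [0.1, 0, 0, 0.008, 0, 0, 0]
    - [0.1, 0, 0, 0.008, 0, 0, 0]
    - [0.1, 0, 0, 0.008, 0, 0, 0]
    - [0.1, 0, 0, 0.006, 0, 0, 0]
    - [0.1, 0, 0, 0.004, 0, 0, 0]
    - [0.1, 0, 0, 0, 0, 0, 0]
    - [0.1, 0, 0, 0, 0, 0, 0]

```text
time_s: 17.03
tcp_pos: [0.4365, -0.3346, 0.1099]
eef_rot: [180.0, -0.0, -94.9]
contact_force: [0.3, 0.7, -0.9]
gripper_width: 0.0198
gripper_force: 50.0
```

Request:
apply_moves:
  targets:
    - [0.1, 0, 0, 0.004, 0, 0, 0]
    - [0.1, 0, 0, 0.003, 0, 0, 0]
    - [0.1, 0, 0, 0.001, 0, 0, 0]
    - [0.1, 0, 0, 0, 0, 0, 0]
    - [0.1, 0, 0, 0, 0, 0, 0]

```text
time_s: 17.45
tcp_pos: [0.4365, -0.3345, 0.102]
eef_rot: [180.0, -0.0, -94.9]
contact_force: [0.0, -0.0, -0.3]
gripper_width: 0.0194
gripper_force: 50.0
```

Request:
apply_moves:
  targets:
    - [0.55, 0, 0, 0, 0, 0, 0]
    - [0.55, 0, 0, 0, 0, 0, 0]
    - [0.55, 0, 0, 0, 0, 0, 0]
    - [0.55, 0, 0, 0, 0, 0, 0]
    - [0.55, 0, 0, -0.01, 0, 0, 0]
    - [0.55, 0, 0, -0.03, 0, 0, 0]
    - [0.55, 0, 0, -0.03, 0, 0, 0]
    - [0.55, 0, 0, -0.03, 0, 0, 0]
    - [0.55, -0.027, -0.0012, 0, 0, 0, 0]
    - [0.55, -0.027, -0.0012, 0, 0, 0, 0]
    - [0.55, -0.027, -0.0012, 0, 0, 0, 0]
    - [0.55, 0, 0, 0, 0, 0, 0.058]
    - [0.55, 0, 0, 0, 0, 0, 0.058]
    - [0.55, 0, 0, 0, 0, 0, 0]
    - [0.55, 0, 0, 0, 0, 0, 0]
    - [0.55, 0, 0, 0, 0, 0, 0]

```text
time_s: 18.78
tcp_pos: [0.447, -0.2543, 0.2024]
eef_rot: [-180.0, -0.0, -105.2]
contact_force: [-0.1, 0.0, 0.3]
gripper_width: 0.0483
gripper_force: 0.0
```

```bash
python3 - <<'E'
from h import *
s=get_state();print(s["time_s"],s["tcp_pos"],s["eef_rot"],s["contact_force"],s["gripper_width"])
c=capture("wrist");save(c,"w7.png")
M=pts(c).reshape(-1,3)
def rect(cx,r,z0,z1,name):
    m=(np.hypot(M[:,0]-cx[0],M[:,1]-cx[1])<r)&(M[:,2]>z0)&(M[:,2]<z1)
    q=M[m][:,:2].astype(np.float32)
    if m.sum()>5: print(name,m.sum(),cv2.minAreaRect(q*1000),np.median(M[m][:,2]) )
rect((.437,-.333),.025,.112,.13,"drifttop");rect((.447,-.254),.03,.096,.106,"bolttop");rect((.437,-.333),.025,.072,.08,"driftcollar")
E
```

```text
18.7833 [ 0.44702167 -0.25429455  0.20236917] [-1.79976787e+02 -2.67026888e-03 -1.05183126e+02] [-0.14494297  0.01055877  0.25722503] 0.048298988734409465
drifttop 1163 ((436.0652770996094, -334.014892578125), (20.011829376220703, 19.975996017456055), 85.251220703125) 0.12172445248811292
bolttop 807 ((447.0745849609375, -253.7130126953125), (19.937379837036133, 19.86348533630371), 74.7852783203125) 0.10162784406516712
driftcollar 116 ((435.70599365234375, -332.4240417480469), (29.475202560424805, 37.683624267578125), 31.624168395996094) 0.07460528899222302
```

View pics/w7.png

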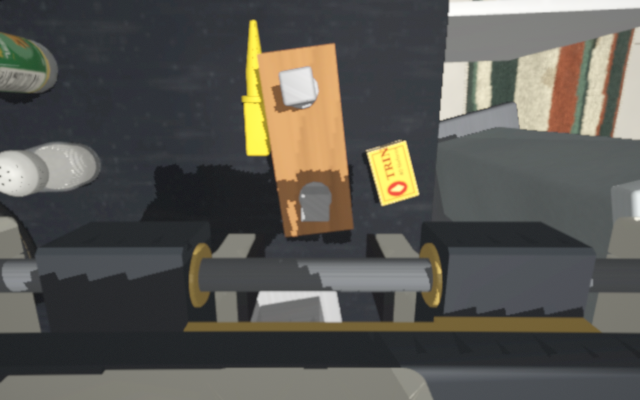

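The drift hangs upright in the stand at (298,87), with its top at 0.122 m and centred in the hole. The bolt at (316,203) is under the jaws and aligned. Lowering to grip the bolt.

Request:
apply_moves:
  targets:
    - [0.55, -0.0005, 0, 0.02, 0, 0, 0]
    - [0.55, 0, 0, 0.03, 0, 0, 0]
    - [0.55, 0, 0, 0.03, 0, 0, 0]
    - [0.55, 0, 0, 0.02, 0, 0, 0]
    - [0.55, 0, 0, 0.008, 0, 0, 0]
    - [0.55, 0, 0, 0, 0, 0, 0]
    - [0.55, 0, 0, 0, 0, 0, 0]
    - [0.1, 0, 0, 0, 0, 0, 0]
    - [0.1, 0, 0, 0, 0, 0, 0]
    - [0.1, 0, 0, 0, 0, 0, 0]
    - [0.1, 0, 0, 0, 0, 0, 0]
    - [0.1, 0, 0, 0, 0, 0, 0]
    - [0.1, 0, 0, 0, 0, 0, 0]
    - [0.1, 0, 0, 0, 0, 0, 0]
  newtons: 40

```text
time_s: 20.0
tcp_pos: [0.4474, -0.2537, 0.0945]
eef_rot: [-180.0, -0.0, -105.3]
contact_force: [-1.5, 1.3, 6.5]
gripper_width: 0.0199
gripper_force: 40.0
```

Request:
apply_moves:
  targets:
    - [0.1, 0, 0, -0.005, 0, 0, 0]
    - [0.1, 0, 0, -0.02, 0, 0, 0]
    - [0.1, 0, 0, -0.03, 0, 0, 0]
    - [0.1, 0, 0, -0.03, 0, 0, 0]
    - [0.1, 0, 0, -0.03, 0, 0, 0]
    - [0.1, 0, 0, -0.03, 0, 0, 0]
    - [0.1, 0, 0, -0.03, 0, 0, -0.0565]
    - [0.1, 0, 0, 0, 0, 0, -0.0565]
    - [0.1, -0.0331, -0.0075, 0, 0, 0, 0]
    - [0.1, -0.0331, -0.0075, 0, 0, 0, 0]
    - [0.1, -0.0331, -0.0075, 0, 0, 0, 0]
    - [0.1, -0.0331, -0.0075, 0, 0, 0, 0]
    - [0.1, -0.0331, -0.0075, 0, 0, 0, 0]
    - [0.1, -0.0331, -0.0075, 0, 0, 0, 0]
    - [0.1, 0, 0, 0, 0, 0, 0]
    - [0.1, 0, 0, 0, 0, 0, 0]
    - [0.1, 0, 0, 0, 0, 0, 0]
    - [0.1, 0, 0, 0, 0, 0, 0]
    - [0.1, 0, 0, 0, 0, 0, 0]

```text
time_s: 21.58
tcp_pos: [0.5095, -0.0608, 0.269]
eef_rot: [180.0, -0.0, -95.2]
contact_force: [-0.3, 0.6, -0.7]
gripper_width: 0.0198
gripper_force: 40.0
```

```bash
python3 - <<'E'
from h import *
c=capture("wrist");W=pts(c);M=W.reshape(-1,3);st=get_state();t=st["tcp_pos"]
print(st["time_s"],t,st["eef_rot"],st["contact_force"])
B=np.array([[.9961,-.0887],[.0887,.9961]])
m=((np.abs(W[...,2]-.066)<.003)&(np.hypot(W[...,0]-.5096,W[...,1]+.103)<.05)).astype(np.uint8)
cs,h=cv2.findContours(m,cv2.RETR_CCOMP,cv2.CHAIN_APPROX_NONE)
for k,q in enumerate(cs):
    if len(q)>30:
        L=(np.array([W[v,u] for u,v in q[:,0]])[:,:2]-[.5096,-.103])@B.T*1000;print("plate/hole",len(q),L.min(0).round(1),L.max(0).round(1))
for d in np.arange(-.064,.012,.006):
    s=(M[:,2]>t[2]+d)&(M[:,2]<t[2]+d+.006)&(np.hypot(*(M[:,:2]-t[:2]).T)<.02)
    if s.sum()>3:
        L=(M[s][:,:2]-t[:2])@B.T*1000;print(round(d*1000),s.sum(),L.min(0).round(1),L.max(0).round(1),"xm",L[:,0].min()/2+L[:,0].max()/2)
cv2.imwrite("pics/c8.png",cv2.resize(np.vstack([c["frame"][105:165,270:350,::-1],c["frame"][185:245,275:355,::-1]]),(400,600),interpolation=cv2.INTER_CUBIC))
E
```

```text
21.6333 [ 0.50951146 -0.06078076  0.26899642] [ 1.79996087e+02 -1.18209760e-03 -9.52498173e+01] [-0.20348368 -0.45278954 -0.96250507]
plate/hole 273 [-31.9 -33.5] [32.  33.8]
plate/hole 54 [-8.9 -8.8] [9.3 9.3]
-64 16 [-7.2 -6.5] [ 5.8 -0.7] xm -0.7144116243433705
-58 69 [-7.1 -6.7] [ 6.3 -0.8] xm -0.39721525654194334
-52 68 [-6.3 -6.9] [ 5.5 -3.2] xm -0.4053230153645231
-46 34 [-4.5 -7. ] [ 3.7 -5.2] xm -0.40959228671434844
-28 52 [ -9.8 -12.8] [ 8.6 -8.3] xm -0.5971222143984223
-22 330 [-13.8 -12.7] [13.  -8.7] xm -0.4099152179677894
-16 327 [-16.7 -11.3] [16.9 -8.8] xm 0.113950940905994
-10 387 [-16.8 -11.3] [16.8 -8.1] xm -0.012759648112432131
-4 522 [-17.  -11.3] [16.6 -5.8] xm -0.21071268421355782
2 819 [-17.4 -11.2] [16.9 10.5] xm -0.24132326959242256
8 91 [-17.  -11.1] [16.8  9.9] xm -0.09291292152501995
```

View pics/c8.png

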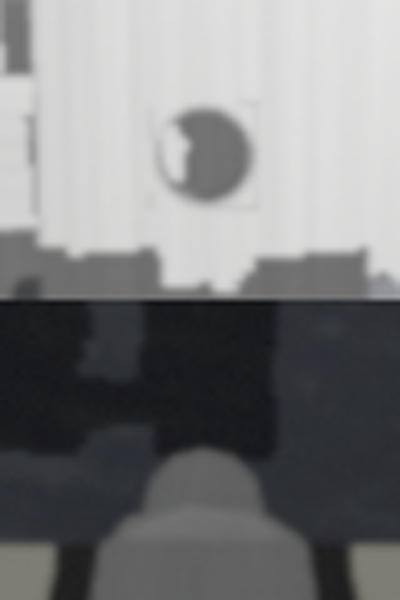

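The upper crop shows a clear round hole: the tongue's hole is in line with the plate's. The lower crop shows the bolt upright in the jaws. Moving above the hole.

Request:
apply_moves:
  targets:
    - [0.1, 0.014, -0.0016, 0, 0, 0, 0]
    - [0.1, 0.014, -0.0015, 0, 0, 0, 0]
    - [0.1, 0.014, -0.0015, 0, 0, 0, 0]
    - [0.1, 0, 0, 0.025, 0, 0, 0]
    - [0.1, 0, 0, 0.03, 0, 0, 0]
    - [0.1, 0, 0, 0.03, 0, 0, 0]
    - [0.1, 0, 0, 0.03, 0, 0, 0]
    - [0.1, 0, 0, 0.016, 0, 0, 0]
    - [0.1, 0, 0, 0.005, 0, 0, 0]
    - [0.1, 0, 0, 0, 0, 0, 0]
    - [0.1, 0, 0, 0, 0, 0, 0]
    - [0.1, 0, 0, 0, 0, 0, 0]
    - [0.1, 0, 0, 0, 0, 0, 0]
    - [0.1, 0, 0, 0, 0, 0, 0]

```text
time_s: 22.8
tcp_pos: [0.5113, -0.1021, 0.1341]
eef_rot: [-179.9, 0.0, -95.2]
contact_force: [0.9, 0.2, -2.2]
gripper_width: 0.0201
gripper_force: 40.0
```

```bash
python3 -c "
from m import *
rep(.0245)"
```

```text
t 22.8 tcp_b [1.58 1.08] z 134.1 collar-plate 43.6 F_b [0.9 0.3] -2.2 M [ 0.03  0.11 -0.  ] rot [-1.7988e+02  3.0000e-02 -9.5160e+01]
0.07 11 [-5.4 -5.1] [7.5 0.2] xm 1.05
0.078 75 [-5.3 -5.7] [8.  0.5] xm 1.4
0.086 52 [-3.4 -5.6] [ 7.2 -2.5] xm 1.9
0.11 293 [-11.8 -11.6] [14.3 -7.4] xm 1.3
0.118 290 [-12.9  -9.9] [16.1 -7.6] xm 1.6
0.126 343 [-12.9 -10.1] [16.  -7.6] xm 1.55
```

Request:
apply_moves:
  targets:
    - [0.1, 0.0012, 0.0008, 0, 0, 0, 0]
    - [0.1, 0, 0, 0, 0, 0, 0]
    - [0.1, 0, 0, 0.002, 0, 0, 0]
    - [0.1, 0, 0, 0.0015, 0, 0, 0]
    - [0.1, 0, 0, 0.0015, 0, 0, 0]
    - [0.1, 0, 0, 0.0015, 0, 0, 0]
    - [0.1, 0, 0, 0.0015, 0, 0, 0]
    - [0.1, 0, 0, 0.0015, 0, 0, 0]
    - [0.1, 0, 0, 0, 0, 0, 0]
    - [0.1, 0, 0, 0, 0, 0, 0]

```text
time_s: 23.68
tcp_pos: [0.5097, -0.1032, 0.1233]
eef_rot: [180.0, -0.0, -95.2]
contact_force: [-0.3, 0.4, -1.1]
gripper_width: 0.0201
gripper_force: 40.0
```

```bash
python3 -c "
from m import *
rep(.0245)"
```

```text
t 23.6833 tcp_b [ 0.13 -0.24] z 123.3 collar-plate 32.8 F_b [-0.3  0.4] -1.1 M [ 0.03  0.08 -0.01] rot [ 1.7999e+02 -1.0000e-02 -9.5160e+01]
0.07 72 [-6.8 -7.1] [ 5.7 -1.9] xm -0.55
0.078 28 [-3.8 -7.2] [ 3.8 -5.3] xm -0.0
0.094 16 [ -9.7 -12.6] [ 7.3 -8.5] xm -1.25
0.102 310 [-13.7 -13.1] [13.2 -8.7] xm -0.25
0.11 300 [-14.2 -11.5] [14.4 -8.9] xm 0.1
0.118 416 [-15.6 -11.5] [14.8 -6. ] xm -0.4
0.126 768 [-13.7 -10.5] [16.1 10.2] xm 1.2
```

Request:
apply_moves:
  targets:
    - [0.1, 0, -0.0006, 0, 0, 0, 0]
    - [0.1, 0, 0, 0.0015, 0, 0, 0]
    - [0.1, 0, 0, 0.0015, 0, 0, 0]
    - [0.1, 0, 0, 0.0015, 0, 0, 0]
    - [0.1, 0, 0, 0.0015, 0, 0, 0]
    - [0.1, 0, 0, 0.0015, 0, 0, 0]
    - [0.1, 0, 0, 0.0015, 0, 0, 0]
    - [0.1, 0, 0, 0.0015, 0, 0, 0]
    - [0.1, 0, 0, 0.0015, 0, 0, 0]
    - [0.1, 0, 0, 0.0015, 0, 0, 0]
    - [0.1, 0, 0, 0, 0, 0, 0]

```text
time_s: 24.65
tcp_pos: [0.5101, -0.1033, 0.1096]
eef_rot: [180.0, -0.0, -95.2]
contact_force: [-0.6, -0.1, -0.8]
gripper_width: 0.0197
gripper_force: 40.0
```

Request:
apply_moves:
  targets:
    - [0.1, 0, 0, 0.0015, 0, 0, 0]
    - [0.1, 0, 0, 0.0015, 0, 0, 0]
    - [0.1, 0, 0, 0.0015, 0, 0, 0]
    - [0.1, 0, 0, 0.0015, 0, 0, 0]
    - [0.1, 0, 0, 0.0015, 0, 0, 0]
    - [0.1, 0, 0, 0.0015, 0, 0, 0]
    - [0.1, 0, 0, 0.0015, 0, 0, 0]
    - [0.1, 0, 0, 0.0015, 0, 0, 0]
    - [0.1, 0, 0, 0.0015, 0, 0, 0]
    - [0.1, 0, 0, 0.0015, 0, 0, 0]
    - [0.1, 0, 0, 0.0015, 0, 0, 0]
    - [0.1, 0, 0, 0, 0, 0, 0]
    - [0.1, 0, 0, 0, 0, 0, 0]

```text
time_s: 25.73
tcp_pos: [0.5103, -0.1033, 0.0934]
eef_rot: [180.0, -0.0, -95.2]
contact_force: [-0.3, -0.5, -1.0]
gripper_width: 0.0198
gripper_force: 40.0
```

```bash
python3 -c "
from m import *
rep(.0245)"
```

```text
t 25.7333 tcp_b [ 0.7  -0.25] z 93.4 collar-plate 2.9 F_b [-0.3 -0.5] -1.0 M [0.04 0.06 0.03] rot [179.99  -0.   -95.17]
0.07 306 [-12.8 -13.1] [13.8 -8.8] xm 0.5
0.078 304 [-13.5 -11.5] [14.9 -8.9] xm 0.7
0.086 357 [-13.9 -11.5] [15.1 -8.1] xm 0.6
0.094 507 [-15.6 -10.7] [16.6 10.4] xm 0.45
0.102 39 [-12.5 -11. ] [15.   9.3] xm 1.3
0.11 68 [-9.5 -0.9] [10.4 10.3] xm 0.45
0.118 797 [-13.3  -5.9] [14.2  8.3] xm 0.45
0.126 156 [-13.6 -10.9] [14.9  3. ] xm 0.65
```

Free of contact so far, with 2.9 mm left. Seating it gently.

Request:
apply_moves:
  targets:
    - [0.1, 0, 0, 0.0008, 0, 0, 0]
    - [0.1, 0, 0, 0.0008, 0, 0, 0]
    - [0.1, 0, 0, 0.0006, 0, 0, 0]
    - [0.1, 0, 0, 0.0005, 0, 0, 0]
    - [0.1, 0, 0, 0.0004, 0, 0, 0]
    - [0.1, 0, 0, 0, 0, 0, 0]
    - [0.1, 0, 0, 0, 0, 0, 0]
    - [0.1, 0, 0, 0, 0, 0, 0]

```text
time_s: 26.45
tcp_pos: [0.5103, -0.1033, 0.0905]
eef_rot: [-180.0, -0.0, -95.2]
contact_force: [-2.1, 0.4, 2.5]
gripper_width: 0.0198
gripper_force: 40.0
```

Request:
apply_moves:
  targets:
    - [0.1, 0, 0, 0.0004, 0, 0, 0]
    - [0.1, 0, 0, 0, 0, 0, 0]
    - [0.1, 0, 0, 0, 0, 0, 0]
    - [0.1, 0, 0, 0, 0, 0, 0]

```text
time_s: 26.78
tcp_pos: [0.5103, -0.1033, 0.0905]
eef_rot: [-180.0, -0.0, -95.2]
contact_force: [-3.0, 0.5, 7.0]
gripper_width: 0.0195
gripper_force: 40.0
```

Seated, with about 7 N and no further travel. Releasing and rising.

Request:
apply_moves:
  targets:
    - [0.5, 0, 0, -0.0003, 0, 0, 0]
    - [0.5, 0, 0, 0, 0, 0, 0]
    - [0.5, 0, 0, 0, 0, 0, 0]
    - [0.5, 0, 0, 0, 0, 0, 0]
    - [0.5, 0, 0, 0, 0, 0, 0]
    - [0.5, 0, 0, -0.005, 0, 0, 0]
    - [0.5, 0, 0, -0.015, 0, 0, 0]
    - [0.5, 0, 0, -0.03, 0, 0, 0]
    - [0.5, 0, 0, -0.03, 0, 0, 0]
    - [0.5, 0, 0, -0.03, 0, 0, 0]
    - [0.5, -0.03, 0, -0.03, 0, 0, 0]
    - [0.5, 0, 0, -0.02, 0, 0, 0]
    - [0.5, 0, 0, 0, 0, 0, 0]
    - [0.5, 0, 0, 0, 0, 0, 0]
    - [0.5, 0, 0, 0, 0, 0, 0]
    - [0.5, 0, 0, 0, 0, 0, 0]

```text
time_s: 28.12
tcp_pos: [0.5123, -0.0742, 0.2487]
eef_rot: [179.9, -0.0, -95.2]
contact_force: [0.5, 0.1, -0.0]
gripper_width: 0.0438
gripper_force: 0.0
```

```bash
python3 - <<'E'
from h import *
s=get_state();print(s["time_s"],s["tcp_pos"],s["contact_force"],s["gripper_width"])
c=capture("wrist");d=capture("side")
M=np.vstack([pts(c).reshape(-1,3),pts(d).reshape(-1,3)]);n=c["range_z"].size
for nm,Q in (("wrist",M[:n]),("side",M[n:])):
  for cx,z0,z1,name in (((.5096,-.103),.09,.105,"bolttop"),((.436,-.334),.112,.13,"drifttop")):
    m=(np.hypot(Q[:,0]-cx[0],Q[:,1]-cx[1])<.025)&(Q[:,2]>z0)&(Q[:,2]<z1);q=Q[m]
    if len(q)>5: print(nm,name,cv2.minAreaRect((q[:,:2]*1000).astype(np.float32)),np.percentile(q[:,2],[5,50,95]).round(4))
cv2.imwrite("pics/fin.png",np.vstack([cv2.resize(c["frame"][80:260,200:440,::-1],(400,300)),cv2.resize(d["frame"][150:330,225:465,::-1],(400,300))]))
E
```

```text
28.1167 [ 0.51226799 -0.07420807  0.24870513] [ 0.46857084  0.12461177 -0.01214043] 0.04378493670052619
wrist bolttop ((509.7454833984375, -103.51432037353516), (19.42811393737793, 19.1517276763916), 85.10028839111328) [0.0962 0.0978 0.099 ]
side bolttop ((510.8312072753906, -103.20545959472656), (23.48468589782715, 20.498363494873047), 86.24187469482422) [0.0913 0.0981 0.1004]
```

View pics/fin.png

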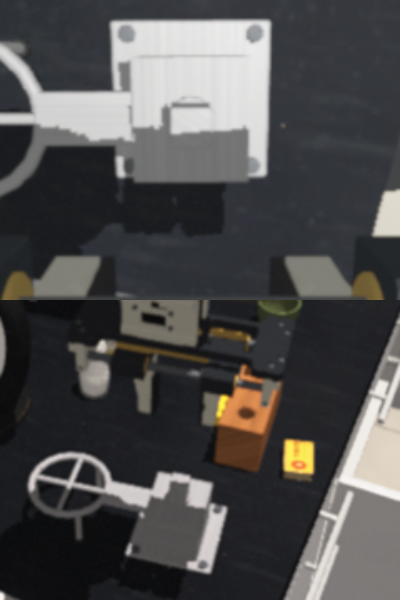

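The bolt is in its hole with its head top at 0.098 m (66 + 32 mm), centred at (190,118). The drift stands in the stand at (268,390) and nothing else has moved. Handing in.

```bash
python3 -c "
from plant import close_job
print(close_job())"
```

```text
the job is handed in; nothing more can be done
None
```

The job is handed in at about 28 s: the drift was worked home, drawn out and stood upright in the stand, and the bolt is seated flat through both holes and released; the judge returned no verdict.

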